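# Knock a stuck brass blank out of a jeweller's die

### The job

The brass blank is stuck flush in the pocket of the bridge die. Take the knockout yoke by its handle, feel its rod into the hole under the die and gently push the blank up until about half of it stands out of the pocket, without knocking it right out and without forcing the rod against the die. Then bring the yoke out from under the die and stand it upright on the bench clear of the die, leaving the blank standing half out and the other things where they are.

Things in the scene. Friction and masses are not known exactly. Their poses are not given: they have to be found in the camera images.
- die: Steel bridge die screwed to the bench, turned up to 0.35 rad. Plate 60 (its x) x 84 (its y) x 22 thick, on two legs at its y ends; plate underside 46 above the bench, top 68. The tunnel under the plate runs along x, 52 wide, 46 high, open at both ends. Flanges 8 high stick out 23 beyond the plate in y. Origin on the bench under the pocket's centre, z up.
- die_pocket (a point): Centre of the mouth of the round pocket in the die's top, 68 above the bench. The pocket is 29.4 across, 14 deep. Sprung grips in its wall hold the blank by friction (about 4 to 10 N to shift it) at whatever height it is left.
- die_hole (a point): Centre of the lower mouth of the knockout hole, in the plate's underside, 46 above the bench: a slot 9.6 (die's x) x 13 (die's y), goes up 8 into the pocket's floor, straight below the pocket's centre. More than 20 N between the yoke and the die, or the yoke and the blank, does damage.
- blank: Plain brass disc, 28 across and 14 high, about 70 g. Starts at the bottom of the pocket with its top flush with the die's top. Origin at the centre of its underside, 54 above the bench at the start; z up. Half out means raised by about 7 (4.5 to 10.5 is right).
- yoke: Loose C-shaped steel knockout yoke, about 0.4 kg, standing on its foot. Origin at the foot's underside below the handle's centre; z up; +x points out of the C's open mouth. Foot 34 wide (y), 8 high, x = -60 to +18. Spine 22 wide, x = -60 to -50. Upper arm 22 wide, x = -60 to +12, z = 72 to 82, its underside 72 above the foot's.
- yoke_handle (a point): Point in the yoke's wooden handle block to grasp, 104 above the foot's underside. The block is 26 (yoke x) x 18 (yoke y), from 82 to 120 above the foot's underside.
- yoke_foot (a point): Middle of the rod's slot, on top of the foot, 8 above its underside, under the handle. An upright steel rod stands here: 8 across, tip tapered to 7 across, 33 above the foot's underside. It is clamped in the slot at y = 0 but anywhere from x = -11 to +11, not measured. It is sprung: pressed down it yields up to 4, from 3 N at first to 7 N, then is solid.
- benchblock: Bystander: loose flat steel block, 70 x 70 x 20; origin at the centre of its underside.
- brush: Bystander: loose bench brush lying on the bench along its own x; origin at its middle on the bench.
- file: Bystander: loose hand file, about 215 long and 20 high, lying along its own x, handle to -x; origin near its middle, on the bench.
- dish: Bystander: loose white bowl, 80 across and 30 high; origin at the centre of its underside.
Not all that is in view belongs to the job. Leave any red look-alike of the die alone.

How it is judged:
By the outcome, as a careful person would: the job done as asked, in the order asked, and still so for the second after the job is handed in, with the robot touching nothing.
It also fails if it takes over 61 s, if anything falls off the work surface, if the arm or the gripper's body presses on something with over 40 N, if the wrist force passes 120 N, or if a joint passes its speed limit or range.

### The arm

A 6-joint arm with a two-finger parallel gripper is mounted at the origin on the work surface. World frame = base frame: x ahead of the robot, y to its left, z up, the work surface at z = 0. Lengths are in m, angles in rad, forces in N, time in s.
With the tool pointing down it reaches from about 0.425 to 1.125 m from the base axis. Payload 14.9 kg.
Tool frame: the origin (TCP) lies midway between the tips of the shut fingers; the grasp point (between the pads) lies 19 mm behind it (manip.tcp_to_grasp is the distance from the TCP to the grasp point, in m); z points along the fingers, y is the direction in which the jaws open and shut (so a half turn about z gives the same grasp; the last joint's range is limited). The gripper opens to 91 mm and grips with 3 to 60 N. Pads are 32 mm wide; open, the fingers measure 118 mm over their backs; the gripper's body (76 mm by 178 mm) begins 60 mm behind the grasp point.
Start: joints at [-1.2, 0.379, 1.734, -0, 1.028, -0.033], TCP at [0.275, -0.644, 0.214] pointing down, gripper open.
Joint ranges: [-2.77, 2.77], [-0.74, 2.19], [0, 2.66], [-1.06, 4.2], [0.31, 2.87], [-3.08, 3.08]. Speed limits (rad/s): [1.89, 1.89, 2.39, 3.14, 3.14, 3.14].

### API

Orientations are given as a 3x3 rotation matrix whose columns are the frame's x, y, z axes.
In Python, from workcell import get_obs, optics, manip gives the robot as it stands.
- The arm moves only by the tool carry_out, never from a script. Its arguments are lists of equal length, an entry for each row: "rot": the turn, a rotation vector about the tool's x, y, z normalised to -1 to 1, where 1 is 1.5 rad, a list of three; "delta_pos": the shift along the tool's x, y, z normalised to -1 to 1, where 1 is 0.8 m, a list of three; "grip": the opening, from 0 (shut) to 1 (fully open). In form: {"rot": [[wx, wy, wz], ...], "delta_pos": [[x, y, z], ...], "grip": [grip, ...]}. A call has 1 to 8 rows; each row is the pose to reach, as a shift and turn from the pose commanded when the call began, along the tool's axes at that moment; what a row does not reach only later rows make up. A row lasts 1/8 s, in which the tool goes at most 62.5 mm and 10.7 degrees, less where a joint would pass 70% of its speed; a pose out of reach is approached as far as the arm can. A call with a number of a shift or a turn outside -1 to 1 is refused whole. A call with a gripper value outside its range is refused whole. The fingers move at their own pace and stop on an object; "grip_force" is the grip in N (left out, the last holds). Time passes only in rows, so rows that repeat a pose let the fingers close. It gives the time, the measured TCP pose, the force and the opening at its end, in the units of the state.
- get_obs(): the state, without advancing time (a new reading comes with each control period).
- optics.get_image(name): name is "side" or "top" or "wrist"; returns (picture, depth): 420x560x3 uint8, blue, green, red; 420x560 float32, m along the optical axis (not along the pixel's ray), 0 where there is no reading.
- optics.get_calibration(name): a dict with "K" (3x3 intrinsics, pixels), "world_to_cam" (4x4, takes a point from world to camera coordinates). Camera axes: x right, y down, z forward; pixel columns grow to the right and rows downward; lengths in m; the calibration is good to about 2 mm. The wrist camera is an equidistant fisheye: a pixel r from the principal point sees the ray r / f radians off the axis. A picture is of the moment at which its call begins: read the wrist's pose just before it. get_calibration takes no time and is no camera call; for the wrist camera it gives the pose at the moment of the call.
- manip.finish_job(): hands the job in, once; it reports no verdict.
The state is a dict: "time_s": time; "joint_positions": joint angles; "joint_velocities": joint speeds; "tau": joint torques, N m; "tool_pos": TCP position; "tcp_rot": TCP orientation; "wrist_force": force on the tool from outside, world axes, zero at the start; "torque": the same for the moment, N m; "finger_gap": finger opening in m.
Only numpy, scipy, OpenCV 4.12 (cv2) and the standard library are available. Lean on these libraries where they do the work, as an engineer would, in place of code of your own. Each camera call takes 0.05 s, during which the arm holds its last target.

## Working session

There is one attempt and no reset: what is moved stays moved. The work goes in short steps, Python scripts to look and compute and a tool call to move; the robot and the scene stay as the last step left them, time stands still between calls to the robot, and variables do not carry over. Pictures are saved under pics/ and viewed, and the job is handed in when it is done.

Besides the shell and the picture viewer there is one more tool, called after "Call:" as name(argument=value, ...), one argument or row to a line, values as JSON. carry_out: Moves the arm, as the interface text tells. Its arguments: {"type":"object","properties":{"rot":{"type":"array","items":{"type":"array","items":{"type":"number"}}},"delta_pos":{"type":"array","items":{"type":"array","items":{"type":"number"}}},"grip":{"type":"array","items":{"type":"number"}},"grip_force":{"type":"number"}},"required":["rot","delta_pos","grip"]}

```bash
ls; mkdir -p pics; cat > h.py <<'E'
import numpy as np, cv2, pickle
from workcell import get_obs, optics, manip
def snap(n,f):
    c=optics.get_calibration(n); im,d=optics.get_image(n)
    pickle.dump((c,im,d),open(f'pics/{f}.pkl','wb')); cv2.imwrite(f'pics/{f}.png',im); return c,im,d
def load(f): return pickle.load(open(f'pics/{f}.pkl','rb'))
def ray(c,u,v):
    K=np.array(c['K']);T=np.linalg.inv(np.array(c['world_to_cam']))
    r=np.array([(u-K[0,2])/K[0,0],(v-K[1,2])/K[1,1],1.]);return T[:3,3],T[:3,:3]@r
def onplane(c,u,v,z):
    o,r=ray(c,u,v);return o+r*(z-o[2])/r[2]
def pt(c,d,u,v):
    o,r=ray(c,u,v);return o+r*d[int(v),int(u)]
def cloud(c,d):
    K=np.array(c['K']);T=np.linalg.inv(np.array(c['world_to_cam']))
    v,u=np.mgrid[:d.shape[0],:d.shape[1]]
    P=np.stack([(u-K[0,2])/K[0,0]*d,(v-K[1,2])/K[1,1]*d,d],-1)
    return P@T[:3,:3].T+T[:3,3]
def proj(c,p):
    W=np.array(c['world_to_cam']);q=W[:3,:3]@np.asarray(p)+W[:3,3];k=np.array(c['K'])@q;return k[:2]/k[2]
E
python3 - <<'E'
from h import *
np.set_printoptions(precision=4,suppress=True)
for n in('top','side'):
    c,im,d=snap(n,n+'0');print(n,np.linalg.inv(c['world_to_cam'])[:3,3],c['K'][0])
o=get_obs();print(o)
print(manip.tcp_to_grasp,dir(manip))
E
```

```text
pics
top [0.4457 0.0246 1.1334] [397.207    0.     272.3048]
side [0.4013 1.0765 1.0798] [532.1673   0.     271.4264]
{'time_s': 0.1, 'joint_positions': array([-1.2003,  0.3794,  1.7347,  0.    ,  1.0285, -0.0333]), 'joint_velocities': array([ 0.0007, -0.0015, -0.0006, -0.0006, -0.0005, -0.0003]), 'tau': array([  0.0008, -76.504 , -43.5292,   0.0652,   0.0398,   0.    ]), 'tool_pos': array([ 0.2749, -0.6434,  0.2133]), 'tcp_rot': array([[ 0.9196,  0.3929, -0.0003],
       [ 0.3929, -0.9196,  0.0009],
       [ 0.0001, -0.001 , -1.    ]]), 'wrist_force': array([-0.6139,  1.22  , -0.9894]), 'torque': array([ 0.0122,  0.0191, -0.0375]), 'finger_gap': 0.09132701770646319}
0.0188 ['PlanningError', '__class__', '__delattr__', '__dict__', '__dir__', '__doc__', '__eq__', '__format__', '__ge__', '__getattribute__', '__getstate__', '__gt__', '__hash__', '__init__', '__init_subclass__', '__le__', '__lt__', '__module__', '__ne__', '__new__', '__reduce__', '__reduce_ex__', '__repr__', '__setattr__', '__sizeof__', '__str__', '__subclasshook__', '__weakref__', 'finish_job', 'tcp_to_grasp']
```

View pics/top0.png

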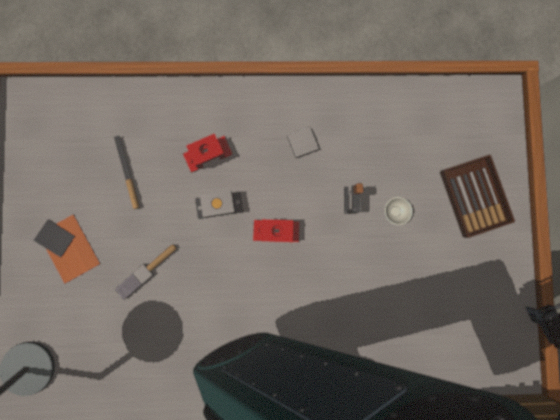

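View pics/side0.png

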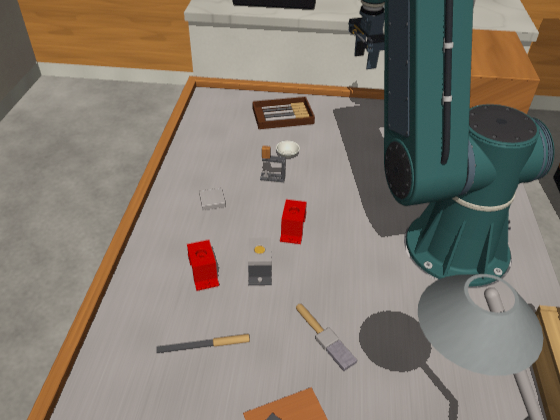

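```bash
python3 - <<'E'
from h import *
np.set_printoptions(precision=4,suppress=True)
c,im,d=load('top0'); s,sm,sd=load('side0')
a=cv2.resize(im[170:240,180:260],None,fx=5,fy=5,interpolation=cv2.INTER_CUBIC)
b=cv2.resize(im[165:235,325:405],None,fx=5,fy=5,interpolation=cv2.INTER_CUBIC)
cv2.imwrite('pics/ct.png',np.hstack([a,b])[:, :800])
a=cv2.resize(sm[225:305,220:300],None,fx=5,fy=5,interpolation=cv2.INTER_CUBIC)
b=cv2.resize(sm[130:210,240:320],None,fx=5,fy=5,interpolation=cv2.INTER_CUBIC)
cv2.imwrite('pics/cs.png',np.hstack([a,b])[:, :800])
for n,(c,i,d) in(('t',(c,im,d)),('s',(s,sm,sd))):
    P=cloud(c,d); hsv=cv2.cvtColor(i,cv2.COLOR_BGR2HSV); np.save('pics/P'+n,P)
    m=cv2.inRange(hsv,(8,120,80),(30,255,255))&((P[...,2]>0.03)&(d>0)).astype(np.uint8)*255
    nn,l,st,ce=cv2.connectedComponentsWithStats(m)
    for k in range(1,nn):
        if st[k,4]>15: print(n,st[k],ce[k],np.median(P[l==k],0))
E
```

```text
t [422  61  11  10  37] [428.      65.5676] [ 0.9313 -0.4709  0.0307]
t [471  61  11  10  31] [476.3548  65.1935] [ 0.9318 -0.6133  0.0312]
t [490  61   7   9  19] [493.2105  64.8947] [ 0.9316 -0.6606  0.0311]
t [511  61   7   9  20] [513.95  64.65] [ 0.9326 -0.7229  0.0312]
t [524  61  10   7  19] [528.4211  64.    ] [ 0.9341 -0.7653  0.0308]
t [ 0 63 20 11 72] [ 9.4583 67.2639] [0.93   0.7189 0.0314]
t [21 63 25 10 72] [31.375  67.5972] [0.9277 0.6569 0.031 ]
t [56 62  5 11 18] [58.1111 66.6667] [0.9317 0.5843 0.0307]
t [61 63  8 10 27] [65.1111 68.1852] [0.9271 0.5651 0.031 ]
t [70 63  5  8 17] [72.2353 66.4118] [0.9325 0.5459 0.0311]
t [81 62  7  5 16] [84.25 64.  ] [0.938  0.513  0.0318]
t [89 63  9 10 28] [92.6786 68.0357] [0.9267 0.4887 0.0306]
t [97 63  7 10 21] [100.      67.1429] [0.929  0.4686 0.0305]
t [107  63  10   9  27] [111.8148  67.037 ] [0.9293 0.4348 0.0314]
t [127  62  13  11  43] [133.4651  67.    ] [0.9295 0.3736 0.0312]
t [140  62  19   5  43] [148.3721  63.907 ] [0.938  0.3315 0.0308]
t [141  62  43  11  94] [164.266   67.4255] [0.9263 0.285  0.0309]
t [203  
[... 2265 characters left out ...]
]
s [326  86   9   5  19] [329.9474  87.6316] [ 0.3826 -0.7627  0.0323]
s [335  86   8   5  16] [338.4375  88.    ] [ 0.3514 -0.7671  0.0318]
s [170  97  17  23 110] [177.8909 108.6727] [ 0.9273 -0.5425  0.0318]
s [158 120  20  24 118] [167.2203 132.3051] [ 0.9265 -0.389   0.0318]
s [154 144  12  12  56] [159.0357 149.5179] [ 0.9268 -0.2919  0.0315]
s [262 146   8  13  93] [265.5161 151.7419] [ 0.565  -0.2256  0.1065]
s [145 156  16  16  87] [152.6437 163.1954] [ 0.9275 -0.2173  0.0324]
s [  28  172  127  248 1921] [ 86.1395 307.3748] [0.9275 0.3679 0.0316]
s [254 246  11   7  62] [259.0806 249.1129] [0.535  0.1437 0.068 ]
s [539 306  21  69 657] [551.9772 329.9939] [-0.1311  0.3277  0.1063]
```

View pics/ct.png

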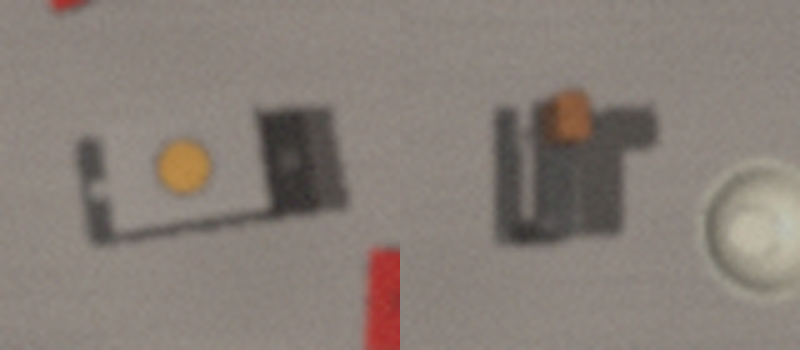

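View pics/cs.png

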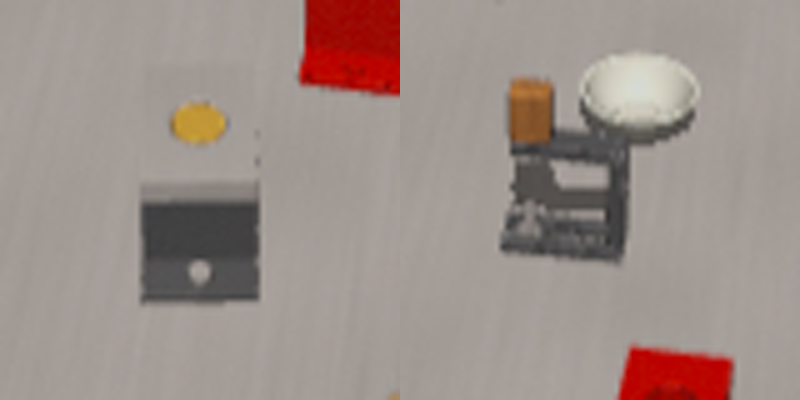

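```bash
python3 - <<'E'
from h import *
np.set_printoptions(precision=4,suppress=True)
o=get_obs()
c,im,d=snap('wrist','w0');print(c.keys() if 0 else c)
T=np.eye(4);T[:3,:3]=o['tcp_rot'];T[:3,3]=o['tool_pos']
print(np.linalg.inv(T)@np.linalg.inv(c['world_to_cam']))
# masks of die plate top & yoke by height
for n,f in(('t','top0'),('s','side0')):
    P=np.load(f'pics/P{n}.npy')
    for nm,zl,zh,x0,y0 in(('plate',.06,.076,.537,.142),('hand',.11,.13,.565,-.23),('uarm',.075,.09,.54,-.23),('foot',.004,.013,.54,-.23)):
        m=(P[...,2]>zl)&(P[...,2]<zh)&(np.hypot(P[...,0]-x0,P[...,1]-y0)<.08)
        Q=P[m]
        if len(Q)>5:
            r=cv2.minAreaRect((Q[:,:2]*1000).astype(np.float32));print(n,nm,len(Q),np.median(Q,0),Q.min(0),Q.max(0),r)
E
```

```text
{'K': array([[325.1923,   0.    , 280.624 ],
       [  0.    , 325.1923, 208.2883],
       [  0.    ,   0.    ,   1.    ]]), 'world_to_cam': array([[ 0.3927, -0.9197, -0.0006, -0.6999],
       [-0.892 , -0.381 ,  0.2434, -0.0269],
       [-0.2241, -0.095 , -0.9699,  0.389 ],
       [ 0.    ,  0.    ,  0.    ,  1.    ]])}
[[-0.0003 -0.9699 -0.2434  0.0684]
 [ 1.     -0.0003  0.0003  0.0003]
 [-0.0004 -0.2434  0.9699 -0.1701]
 [ 0.      0.      0.      1.    ]]
t plate 701 [0.5374 0.139  0.0668] [0.5024 0.0957 0.0603] [0.5718 0.1845 0.0748] ((537.9027099609375, 139.95132446289062), (60.205814361572266, 84.27534484863281), 8.101004600524902)
t hand 69 [ 0.5685 -0.2336  0.1185] [ 0.5555 -0.2424  0.1122] [ 0.5799 -0.2261  0.1232] ((567.612548828125, -234.27597045898438), (15.930133819580078, 24.193462371826172), 88.75608825683594)
t uarm 179 [ 0.5353 -0.2322  0.0803] [ 0.5085 -0.2461  0.075 ] [ 0.5805 -0.2229  0.0883] ((544.43310546875, -234.74517822265625), (22.53080940246582, 71.99604034423828), 89.0716781616211)
t foot 130 [ 0.5538 -0.2238  0.0067] [ 0.4796 -0.2898  0.004 ] [ 0.6058 -0
[... 170 characters left out ...]
1] [0.5709 0.1912 0.0755] ((534.7865600585938, 141.6979217529297), (58.956329345703125, 92.81541442871094), 8.590668678283691)
s hand 50 [ 0.5648 -0.2276  0.1184] [ 0.5518 -0.2437  0.1101] [ 0.5772 -0.218   0.1244] ((564.4478759765625, -231.11721801757812), (24.51179313659668, 25.341794967651367), 6.161027431488037)
s uarm 130 [ 0.5391 -0.227   0.0812] [ 0.5051 -0.2471  0.0752] [ 0.5765 -0.2131  0.0898] ((540.6481323242188, -231.5727081298828), (33.431827545166016, 71.06249237060547), 85.99430084228516)
s foot 209 [ 0.5471 -0.2242  0.0065] [ 0.4669 -0.3067  0.004 ] [ 0.6183 -0.1512  0.0126] ((539.2505493164062, -228.95919799804688), (149.33016967773438, 152.6574249267578), 48.47077560424805)
```

View pics/w0.png

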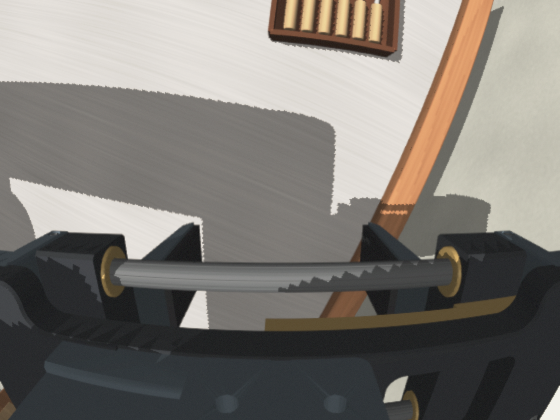

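```bash
cat >> h.py <<'E'
from scipy.spatial.transform import Rotation as Ro
np.set_printoptions(precision=4,suppress=True)
DOWN=np.diag([1.,-1,-1])
def plan(p,R,cp=None,cR=None):
    o=get_obs();cp=o['tool_pos'] if cp is None else cp;cR=o['tcp_rot'] if cR is None else cR
    dp=cR.T@(np.asarray(p)-cp)/0.8; w=Ro.from_matrix(cR.T@R).as_rotvec()/1.5
    print('dpos',dp.round(4),'rot',w.round(4),'dist',np.linalg.norm(dp)*.8/.0625,'rows, ang',np.linalg.norm(w)*1.5*57.3/10.7)
def yawR(a): return Ro.from_euler('z',a).as_matrix()@DOWN
def wray(c,u,v):
    K=np.array(c['K']);T=np.linalg.inv(np.array(c['world_to_cam']))
    x,y=u-K[0,2],v-K[1,2];r=np.hypot(x,y);t=r/K[0,0]
    q=np.array([x/r*np.sin(t),y/r*np.sin(t),np.cos(t)]) if r>0 else np.array([0,0,1.])
    return T[:3,3],T[:3,:3]@q
def wplane(c,u,v,z):
    o,r=wray(c,u,v);return o+r*(z-o[2])/r[2]
def wproj(c,p):
    W=np.array(c['world_to_cam']);K=np.array(c['K']);q=W[:3,:3]@np.asarray(p)+W[:3,3]
    t=np.arctan2(np.hypot(q[0],q[1]),q[2]);h=np.hypot(q[0],q[1]);return np.array([K[0,2]+K[0,0]*t*q[0]/h,K[1,2]+K[0,0]*t*q[1]/h])
E
python3 - <<'E'
from h import *
th=np.radians(40)
Rt=Ro.from_euler('x',th).as_matrix()@DOWN
for t in(th,-th):
    R=Ro.from_euler('x',t).as_matrix()@DOWN; print(t,R[:,2])
R=Ro.from_euler('x',-th).as_matrix()@DOWN
if R[1,2]>0: R=Rt
d=R@np.array([-.2434,0,.9699]); cam=np.array([.57,-.233,.02])-.34*d; tcp=cam-R@np.array([.068,0,-.17]);print(cam,tcp)
plan([.56,-.17,.26],R); plan(tcp,R)
E
```

```text
0.6981317007977318 [ 0.      0.6428 -0.766 ]
-0.6981317007977318 [ 0.     -0.6428 -0.766 ]
[ 0.6528 -0.021   0.2726] [ 0.5848 -0.1303  0.1424]
dpos [ 0.5602 -0.4042 -0.0578] rot [-0.4595 -0.0939  0.2582] dist 8.87352405491915 rows, ang 4.300455414773783
dpos [ 0.6082 -0.4376  0.0892] rot [-0.4595 -0.0939  0.2582] dist 9.657824270134894 rows, ang 4.300455414773783
```

Call:
carry_out(
  rot=[
    [-0.4595, -0.0939, 0.2582],
    [-0.4595, -0.0939, 0.2582],
    [-0.4595, -0.0939, 0.2582],
    [-0.4595, -0.0939, 0.2582],
    [-0.4595, -0.0939, 0.2582],
    [-0.4595, -0.0939, 0.2582],
    [-0.4595, -0.0939, 0.2582],
    [-0.4595, -0.0939, 0.2582],
  ],
  delta_pos=[
    [0.56, -0.404, -0.058],
    [0.56, -0.404, -0.058],
    [0.56, -0.404, -0.058],
    [0.56, -0.404, -0.058],
    [0.56, -0.404, -0.058],
    [0.56, -0.404, -0.058],
    [0.56, -0.404, -0.058],
    [0.608, -0.438, 0.05],
  ],
  grip=[1, 1, 1, 1, 1, 1, 1, 1],
)

```text
time_s: 1.15
tool_pos: [0.467, -0.3215, 0.2244]
tcp_rot: [[1.0, -0.002, 0.002], [-0.0, -0.764, -0.645], [0.002, 0.645, -0.764]]
wrist_force: [0.5, 0.2, -0.4]
finger_gap: 0.0911
```

```bash
python3 - <<'E'
from h import *
R=Ro.from_euler('x',-np.radians(40)).as_matrix()@DOWN
plan([ 0.5848,-0.1303,0.1424],R); print(get_obs()['tool_pos'],get_obs()['time_s'])
E
```

```text
dpos [ 0.147  -0.249  -0.0755] rot [ 0.0017 -0.0012 -0.0011] dist 3.8254794033939223 rows, ang 0.018956446994783424
[ 0.467  -0.3215  0.2244] 1.15
```

Call:
carry_out(
  rot=[
    [0, 0, 0],
    [0, 0, 0],
    [0, 0, 0],
    [0, 0, 0],
    [0, 0, 0],
    [0, 0, 0],
    [0, 0, 0],
  ],
  delta_pos=[
    [0.116, -0.15, -0.152],
    [0.116, -0.15, -0.152],
    [0.116, -0.15, -0.152],
    [0.147, -0.249, -0.0755],
    [0.147, -0.249, -0.0755],
    [0.147, -0.249, -0.0755],
    [0.147, -0.249, -0.0755],
  ],
  grip=[1, 1, 1, 1, 1, 1, 1],
)

```text
time_s: 2.02
tool_pos: [0.5839, -0.1324, 0.1429]
tcp_rot: [[1.0, -0.001, 0.0], [-0.0, -0.765, -0.644], [0.001, 0.644, -0.765]]
wrist_force: [0.7, -0.3, 0.2]
finger_gap: 0.0912
```

```bash
python3 - <<'E'
from h import *
c,im,d=snap('wrist','w1'); print(get_obs()['tool_pos'],get_obs()['time_s'])
p=wproj(c,[.567,-.233,.02]);print(p)
u,v=int(p[0]),int(p[1])
cv2.imwrite('pics/w1c.png',cv2.resize(im[max(0,v-120):v+80,u-100:u+100],None,fx=3,fy=3,interpolation=cv2.INTER_CUBIC)); print(max(0,v-120),u-100)
E
```

```text
[ 0.5841 -0.1325  0.1434] 2.075
[278.8069 211.0494]
91 178
```

View pics/w1c.png

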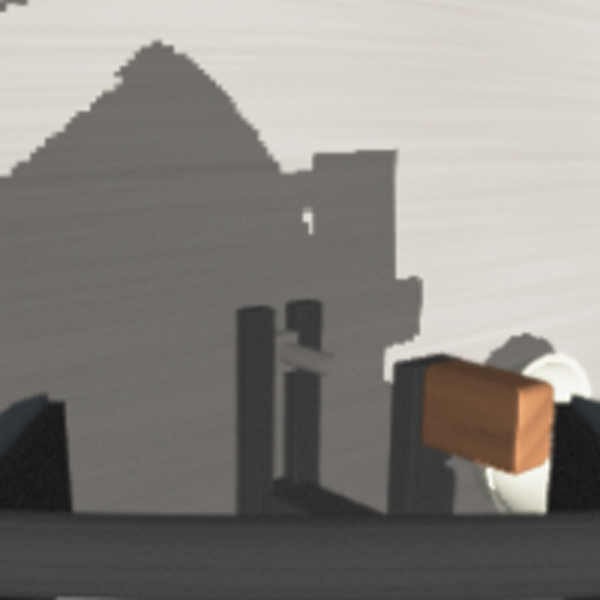

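```bash
python3 - <<'E'
from h import *
c,im,d=load('w1')
x0,y0=245,180
a=im[y0:y0+45,x0:x0+60].astype(float); a=np.clip(a*1.8,0,255).astype(np.uint8)
cv2.imwrite('pics/w1r.png',cv2.resize(a,None,fx=13,fy=13,interpolation=cv2.INTER_CUBIC))
E
```

```text
(no output)
```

View pics/w1r.png

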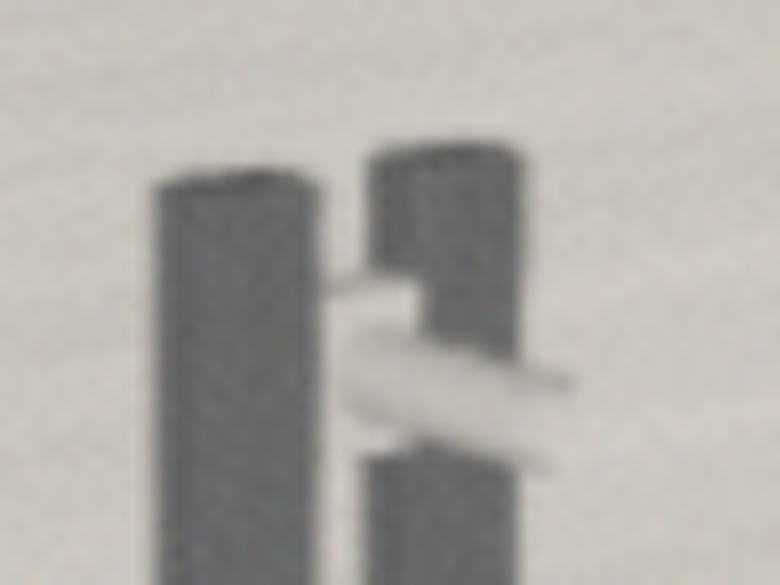

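```bash
python3 - <<'E'
from h import *
c,im,d=load('w1')
f=lambda X,Y:((X+.5)/13-.5+245,(Y+.5)/13-.5+180)
for nm,X,Y,z in(('Lrail L',158,190,.008),('Lrail R',315,188,.008),('Rrail L',370,163,.008),('Rrail R',520,157,.008),('bottom L',158,180,0),('bottom R',520,145,0),('tip c',557,422,.033),('rail L lowedge',155,500,.008),('railR r low',517,500,.008),('collar front',375,275,.010),('collar back',375,455,.01)):
    p=wplane(c,*f(X,Y),z);print(nm,p)
    
# tip via y plane
for Y in(375,422,470):
  o,r=wray(c,*f({375:570,422:557,470:545}[Y],Y)); print(o+r*(-.233-o[1])/r[1])
# handle
E
python3 - <<'E'
from h import *
c,im,d=load('w1')
hsv=cv2.cvtColor(im,cv2.COLOR_BGR2HSV)
m=cv2.inRange(hsv,(5,110,60),(25,255,255)); m[:200]=0;m[260:]=0;m[:,:300]=0;m[:,380:]=0
print(np.argwhere(m>0).min(0),np.argwhere(m>0).max(0))
cv2.imwrite('pics/w1h.png',cv2.resize(im[200:255,300:372],None,fx=10,fy=10,interpolation=cv2.INTER_CUBIC))
E
```

```text
Lrail L [ 0.5857 -0.2136  0.008 ]
Lrail R [ 0.5838 -0.2293  0.008 ]
Rrail L [ 0.5851 -0.235   0.008 ]
Rrail R [ 0.5836 -0.2512  0.008 ]
bottom L [ 0.5846 -0.2194  0.    ]
bottom R [ 0.5826 -0.2581  0.    ]
tip c [ 0.5685 -0.2335  0.033 ]
rail L lowedge [ 0.5605 -0.2127  0.008 ]
railR r low [ 0.5536 -0.2509  0.008 ]
collar front [ 0.5763 -0.2338  0.01  ]
collar back [ 0.561  -0.2337  0.01  ]
[ 0.5728 -0.233   0.0351]
[ 0.5687 -0.233   0.0336]
[ 0.5645 -0.233   0.0322]
[212 319] [248 362]
```

View pics/w1h.png

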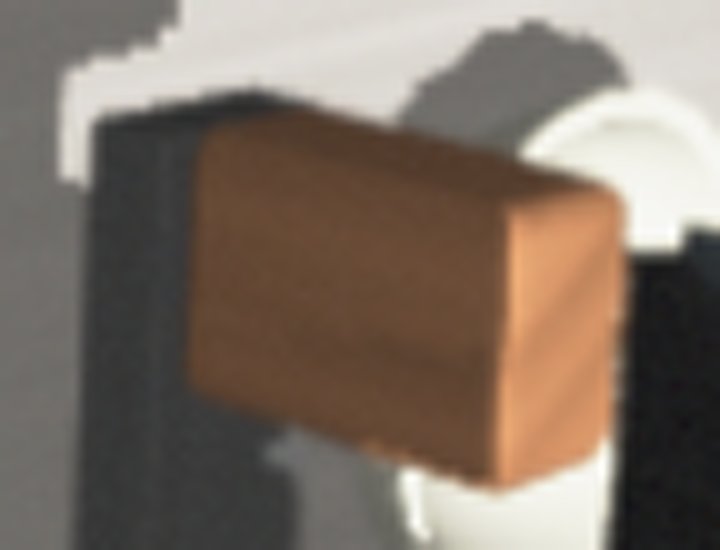

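```bash
python3 - <<'E'
from h import *
c,im,d=load('w1')
f=lambda X,Y:((X+.5)/10-.5+300,(Y+.5)/10-.5+200)
for X,Y,z in((508,203,.12),(500,490,.12),(618,190,.12),(608,440,.12),(205,135,.082),(192,390,.082),(95,122,.082)):
    print(wplane(c,*f(X,Y),z))
R=yawR(-.02);g=np.array([.5666,-.2325,.0855])
plan([.5666,-.2325,.20],R); plan(g,R,np.array([.5666,-.2325,.20]),R)
E
```

```text
[ 0.5809 -0.2245  0.12  ]
[ 0.5558 -0.2259  0.12  ]
[ 0.5791 -0.2398  0.12  ]
[ 0.5565 -0.241   0.12  ]
[ 0.578  -0.2293  0.082 ]
[ 0.5541 -0.2287  0.082 ]
[ 0.5816 -0.2153  0.082 ]
dpos [-0.0217  0.1412  0.0263] rot [ 0.466  -0.0058  0.012 ] dist 1.859536272729621 rows, ang 3.7447264672439697
dpos [0.     0.     0.1431] rot [0. 0. 0.] dist 1.832 rows, ang 0.0
```

Call:
carry_out(
  rot=[
    [0, 0, 0],
    [0.466, -0.006, 0.012],
    [0.466, -0.006, 0.012],
    [0.466, -0.006, 0.012],
    [0.466, -0.006, 0.012],
    [0.466, -0.006, 0.012],
    [0.466, -0.006, 0.012],
  ],
  delta_pos=[
    [0, 0.06, -0.07],
    [-0.0212, 0.1412, 0.0263],
    [-0.0212, 0.1412, 0.0263],
    [-0.0212, 0.1412, 0.0263],
    [-0.0212, 0.1412, 0.0263],
    [-0.0212, 0.1412, 0.0263],
    [-0.0212, 0.1412, 0.0263],
  ],
  grip=[1, 1, 1, 1, 1, 1, 1],
)

```text
time_s: 2.95
tool_pos: [0.5664, -0.2322, 0.1991]
tcp_rot: [[1.0, -0.02, -0.002], [-0.02, -1.0, -0.003], [-0.002, 0.003, -1.0]]
wrist_force: [0.7, 0.7, 0.4]
finger_gap: 0.0912
```

```bash
python3 - <<'E'
from h import *
c,im,d=snap('wrist','w2')
plan([.567,-.2325,.0875],yawR(-.02)); print(get_obs()['tool_pos'],get_obs()['time_s'])
E
```

```text
dpos [0.0009 0.0007 0.1391] rot [0.0018 0.0013 0.0006] dist 1.7810163356890856 rows, ang 0.018524139615281526
[ 0.5665 -0.2317  0.1988] 3.0
```

View pics/w2.png

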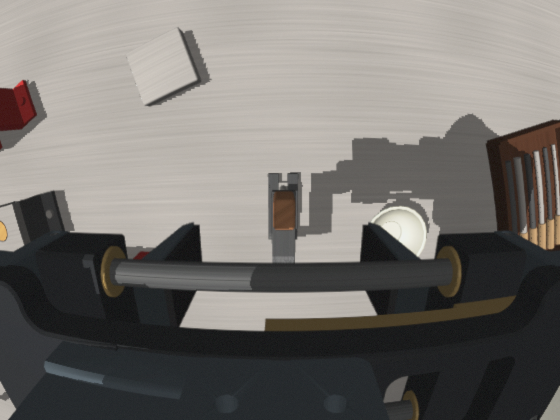

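```bash
python3 - <<'E'
from h import *
c,im,d=load('w2')
a=im[165:265,240:330]
cv2.imwrite('pics/w2c.png',cv2.resize(a,None,fx=6,fy=6,interpolation=cv2.INTER_CUBIC))
E
```

```text
(no output)
```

View pics/w2c.png

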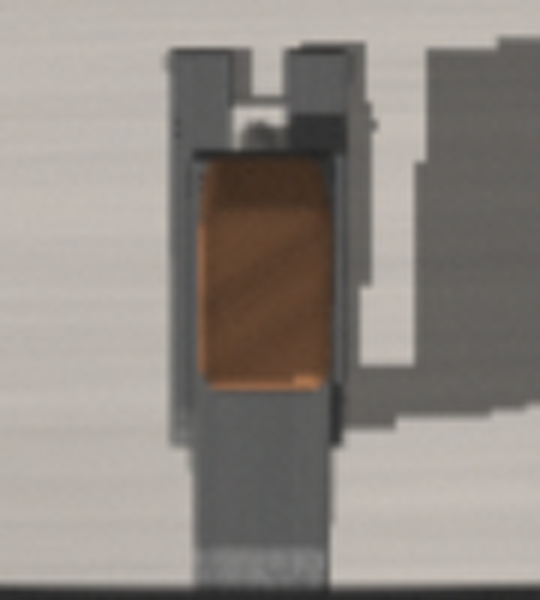

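```bash
python3 - <<'E'
from h import *
c,im,d=load('w2')
f=lambda X,Y:((X+.5)/6-.5+240,(Y+.5)/6-.5+165)
for n,X,Y,z in(('h fl',208,207,.12),('h fr',330,207,.12),('h bl',203,378,.12),('h br',325,378,.12),('f l',172,52,.008),('f r',347,52,.008),('arm l',195,155,.082),('arm r',340,155,.082),('arm lb',195,540,.082),('arm rb',328,540,.082),('rod top front',262,122,.033)):
    print(n,wplane(c,*f(X,Y),z))
E
```

```text
h fl [ 0.5799 -0.228   0.12  ]
h fr [ 0.5795 -0.244   0.12  ]
h bl [ 0.5565 -0.2268  0.12  ]
h br [ 0.5561 -0.2431  0.12  ]
f l [ 0.5848 -0.2197  0.008 ]
f r [ 0.5841 -0.2524  0.008 ]
arm l [ 0.5795 -0.2255  0.082 ]
arm r [ 0.579  -0.2472  0.082 ]
arm lb [ 0.5175 -0.2238  0.082 ]
arm rb [ 0.517  -0.2449  0.082 ]
rod top front [ 0.5756 -0.236   0.033 ]
```

```bash
python3 - <<'E'
from h import *
plan([.567,-.2350,.0875],yawR(-.03))
E
```

```text
dpos [0.001  0.0038 0.1391] rot [0.0018 0.0013 0.0073] dist 1.7817691213385665 rows, ang 0.061218611521354285
```

Call:
carry_out(
  rot=[
    [0.0018, 0.0013, 0.007],
    [0.0018, 0.0013, 0.007],
    [0.0018, 0.0013, 0.007],
    [0.0018, 0.0013, 0.007],
    [0.0018, 0.0013, 0.007],
  ],
  delta_pos=[
    [0.001, 0.0038, 0.05],
    [0.001, 0.0038, 0.1],
    [0.001, 0.0038, 0.139],
    [0.001, 0.0038, 0.139],
    [0.001, 0.0038, 0.139],
  ],
  grip=[0.6, 0.6, 0.5, 0.5, 0.4],
)

```text
time_s: 3.62
tool_pos: [0.5681, -0.2347, 0.0884]
tcp_rot: [[1.0, -0.029, 0.001], [-0.029, -1.0, 0.002], [0.001, -0.002, -1.0]]
wrist_force: [-0.1, -0.4, 0.1]
finger_gap: 0.0441
```

Call:
carry_out(
  rot=[
    [0, 0, 0],
    [0, 0, 0],
    [0, 0, 0],
    [0, 0, 0],
    [0, 0, 0],
    [0, 0, 0],
  ],
  delta_pos=[
    [0, 0, 0],
    [0, 0, 0],
    [0, 0, 0],
    [0, 0, 0],
    [0, 0, 0],
    [0, 0, 0],
  ],
  grip=[0.2, 0.1, 0, 0, 0, 0],
  grip_force=40,
)

```text
time_s: 4.38
tool_pos: [0.5677, -0.2353, 0.0879]
tcp_rot: [[1.0, -0.03, 0.001], [-0.03, -1.0, 0.002], [0.001, -0.002, -1.0]]
wrist_force: [-1.5, -0.5, 7.1]
finger_gap: 0.0179
```

```bash
python3 - <<'E'
from h import *
plan([.5677,-.2353,.190],yawR(-.03))
plan([.448,.128,.190],yawR(.141))
E
```

```text
dpos [ 0.0001 -0.0003 -0.1277] rot [-0.0016 -0.0005 -0.0001] dist 1.6341004439053073 rows, ang 0.013278682906995595
dpos [-0.1632 -0.4497 -0.1267] rot [-0.0015 -0.0006 -0.1141] dist 6.335129100430472 rows, ang 0.916937309505835
```

Call:
carry_out(
  rot=[
    [0, 0, 0],
    [0, 0, 0],
    [0, 0, 0],
    [0, 0, 0],
    [0, 0, 0],
  ],
  delta_pos=[
    [0, 0, -0.01],
    [0, 0, -0.03],
    [0, 0, -0.07],
    [0, 0, -0.125],
    [0, 0, -0.125],
  ],
  grip=[0, 0, 0, 0, 0],
)

```text
time_s: 5.0
tool_pos: [0.5692, -0.2362, 0.1913]
tcp_rot: [[1.0, -0.03, 0.006], [-0.03, -1.0, 0.0], [0.006, -0.0, -1.0]]
wrist_force: [0.3, 0.2, -5.4]
finger_gap: 0.0177
```

```bash
python3 - <<'E'
from h import *
snap('wrist','w3')
plan([.448,.128,.190],yawR(.141)); print(get_obs()['wrist_force'],get_obs()['torque'])
E
```

```text
dpos [-0.1637 -0.4498 -0.001 ] rot [-0.0009 -0.002  -0.1141] dist 6.127040667936246 rows, ang 0.91700166397708
[ 0.7401 -0.3214 -4.8622] [ 0.0071 -0.0498 -0.0154]
```

View pics/w3.png

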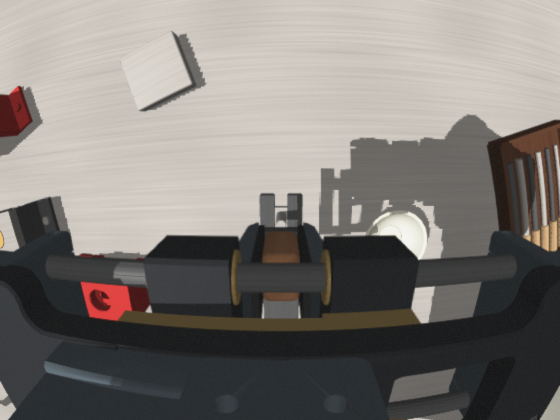

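Call:
carry_out(
  rot=[
    [-0.001, -0.002, -0.03],
    [-0.001, -0.002, -0.06],
    [-0.001, -0.002, -0.09],
    [-0.001, -0.002, -0.114],
    [-0.001, -0.002, -0.114],
    [-0.001, -0.002, -0.114],
    [-0.001, -0.002, -0.114],
    [-0.001, -0.002, -0.114],
  ],
  delta_pos=[
    [-0.02, -0.05, 0],
    [-0.045, -0.12, 0],
    [-0.07, -0.2, 0],
    [-0.1, -0.28, 0],
    [-0.13, -0.36, 0],
    [-0.155, -0.43, 0],
    [-0.1635, -0.45, 0],
    [-0.1635, -0.45, 0],
  ],
  grip=[0, 0, 0, 0, 0, 0, 0, 0],
)

```text
time_s: 6.05
tool_pos: [0.4459, 0.1298, 0.1872]
tcp_rot: [[0.99, 0.143, -0.005], [0.143, -0.99, 0.001], [-0.005, -0.002, -1.0]]
wrist_force: [0.1, -0.4, -3.9]
finger_gap: 0.0177
```

```bash
python3 - <<'E'
from h import *
o=get_obs();c,im,d=snap('wrist','w4'); print(o['tool_pos'],o['tcp_rot'],o['wrist_force'],o['time_s'])
pickle.dump(o,open('pics/o4.pkl','wb'))
E
```

```text
[0.4459 0.1298 0.1872] [[ 0.9897  0.1432 -0.0047]
 [ 0.1432 -0.9897  0.0008]
 [-0.0045 -0.0015 -1.    ]] [ 0.0894 -0.355  -3.8506] 6.05
```

View pics/w4.png

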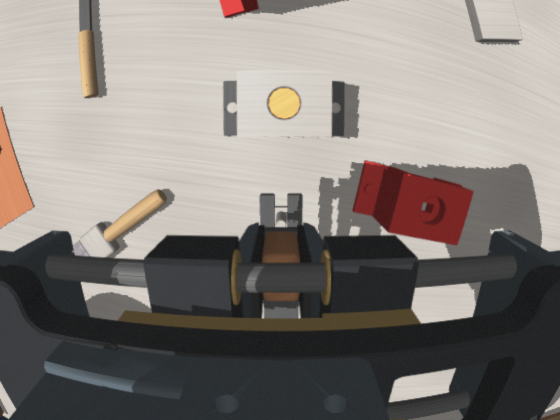

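```bash
python3 - <<'E'
from h import *
c,im,d=load('w4')
a=cv2.resize(im[60:145,215:355],None,fx=5,fy=5,interpolation=cv2.INTER_CUBIC);cv2.imwrite('pics/w4d.png',a)
a=cv2.resize(im[185:245,245:320],None,fx=9,fy=9,interpolation=cv2.INTER_CUBIC);cv2.imwrite('pics/w4y.png',np.clip(a*1.5,0,255).astype(np.uint8))
hsv=cv2.cvtColor(im,cv2.COLOR_BGR2HSV);m=cv2.inRange(hsv,(15,110,100),(32,255,255));m[:80]=0;m[125:]=0;m[:,:250]=0;m[:,320:]=0
cs,_=cv2.findContours(m,0,1);k=max(cs,key=cv2.contourArea)
pts=np.array([wplane(c,u,v,.068)[:2] for u,v in k[:,0].astype(float)])
print(cv2.minEnclosingCircle((pts*1000).astype(np.float32)),cv2.fitEllipse((pts*1000).astype(np.float32)))
E
```

```text
((536.1680297851562, 139.8655242919922), 13.837250709533691) ((536.1890869140625, 139.80958557128906), (26.62548065185547, 26.86003303527832), 129.20870971679688)
```

View pics/w4d.png

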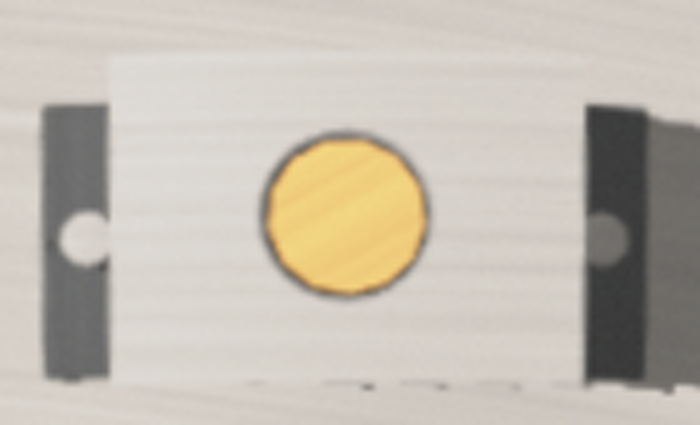

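View pics/w4y.png

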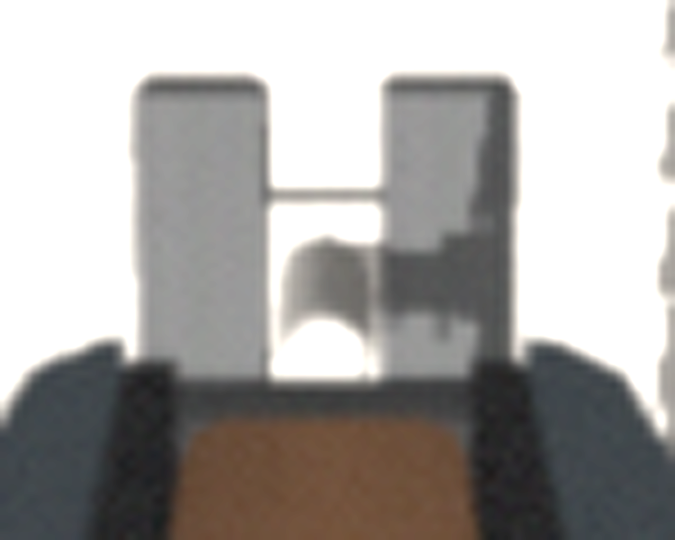

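```bash
python3 - <<'E'
from h import *
c,im,d=load('w4');o=pickle.load(open('pics/o4.pkl','rb'))
tp,R=o['tool_pos'],o['tcp_rot'];L=tp[2]-.0879
f=lambda X,Y,s,x0,y0:((X+.5)/s-.5+x0,(Y+.5)/s-.5+y0)
T=lambda p:R.T@(p-tp)*1000
for n,X,Y,z in(('fl',140,95,.008),('fr',512,95,.008),('fml',262,95,.008),('fmr',388,95,.008),('tipfront',324,318,.033),('tip left',275,365,.033),('tip right',372,365,.033),('armfl',175,380,.082),('armfr',475,380,.082),('rodbase front',324,240,.010)):
    print(n,T(wplane(c,*f(X,Y,9,245,185),z+L)))
print('blank',T(np.array([.5362,.1398,.068])))
P=[wplane(c,*f(X,Y,5,215,60),.068) for X,Y in((110,55),(583,55),(586,383),(110,383))]
for p in P: print(p,T(p))
P=np.array(P);print(P.mean(0))
print('yaw',[np.arctan2(*(-(P[0]-P[1])[:2]*[1,-1])) ,np.arctan2((P[0]-P[3])[1],(P[0]-P[3])[0]),np.arctan2((P[1]-P[2])[1],(P[1]-P[2])[0])])
E
```

```text
fl [ 16.4459 -15.7888  79.8503]
fr [16.4449 16.6871 79.8014]
fml [16.433  -5.131  79.8343]
fmr [16.4326  5.8559 79.8178]
tipfront [ 3.419   0.2642 54.8848]
tip left [-0.5208 -3.675  54.9085]
tip right [-0.5202  4.1204 54.8968]
armfl [13.5289 -9.1314  5.8526]
armfr [13.5299  9.7629  5.8242]
rodbase front [ 3.8755  0.271  77.883 ]
blank [ 91.32     3.2363 118.7518]
[0.5597 0.1853 0.068 ] [121.0386 -38.3911 118.6801]
[0.5718 0.1028 0.068 ] [121.2435  44.9832 118.5537]
[0.5133 0.0934 0.068 ] [ 62.0049  45.829  118.8203]
[0.5011 0.1771 0.068 ] [ 61.886  -38.6844 118.948 ]
[0.5364 0.1396 0.068 ]
yaw [np.float64(0.14617845026780782), np.float64(0.1387542810592068), np.float64(0.15798995602159205)]
```

```bash
python3 - <<'E'
from h import *
R=yawR(.145); h=np.array([.5363,.13995])
A=np.array([*(h-.09*R[:2,0]),.0924]); print(A); plan(A,R)
E
```

```text
[0.4472 0.1269 0.0924]
dpos [0.0011 0.0027 0.1186] rot [-0.0009  0.0029 -0.0014] dist 1.5185486142902747 rows, ang 0.026643811418154993
```

Call:
carry_out(
  rot=[
    [-0.001, 0.003, -0.001],
    [-0.001, 0.003, -0.001],
    [-0.001, 0.003, -0.001],
    [-0.001, 0.003, -0.001],
    [-0.001, 0.003, -0.001],
    [-0.001, 0.003, -0.001],
  ],
  delta_pos=[
    [0.001, 0.003, 0.04],
    [0.001, 0.003, 0.08],
    [0.001, 0.003, 0.105],
    [0.001, 0.003, 0.1155],
    [0.001, 0.003, 0.1155],
    [0.001, 0.003, 0.1155],
  ],
  grip=[0, 0, 0, 0, 0, 0],
)

```text
time_s: 6.85
tool_pos: [0.4489, 0.1262, 0.0964]
tcp_rot: [[0.99, 0.142, 0.003], [0.142, -0.99, 0.001], [0.003, -0.0, -1.0]]
wrist_force: [-0.9, -0.5, -3.7]
finger_gap: 0.018
```

```bash
python3 - <<'E'
from h import *
o=get_obs();c,im,d=snap('wrist','w5');c2,sm,_=snap('side','s5'); print(o['tool_pos'],o['tcp_rot'],o['wrist_force'],o['time_s'])
cv2.imwrite('pics/s5c.png',cv2.resize(sm[200:330,200:340],None,fx=5,fy=5,interpolation=cv2.INTER_CUBIC))
hsv=cv2.cvtColor(im,cv2.COLOR_BGR2HSV);m=cv2.inRange(hsv,(15,110,100),(32,255,255));m[130:]=0;m[:,:230]=0;m[:,340:]=0
cs,_=cv2.findContours(m,0,1);k=max(cs,key=cv2.contourArea)
pts=np.array([wplane(c,u,v,.068)[:2] for u,v in k[:,0].astype(float)])
(x,y),r=cv2.minEnclosingCircle((pts*1000).astype(np.float32));print(x,y,r)
R=yawR(.145); h=np.array([.5363,.13995])
plan([*h,.0924],R)
E
```

```text
[0.4489 0.1262 0.0964] [[ 0.9899  0.1416  0.0028]
 [ 0.1416 -0.9899  0.0005]
 [ 0.0028 -0.0001 -1.    ]] [-0.9233 -0.4816 -3.6856] 6.85
536.0890502929688 139.9827117919922 13.860761642456055
dpos [ 0.1106 -0.0013  0.0054] rot [-0.0001 -0.0021 -0.0018] dist 1.417575184851432 rows, ang 0.02209696552796473
```

View pics/w5.png

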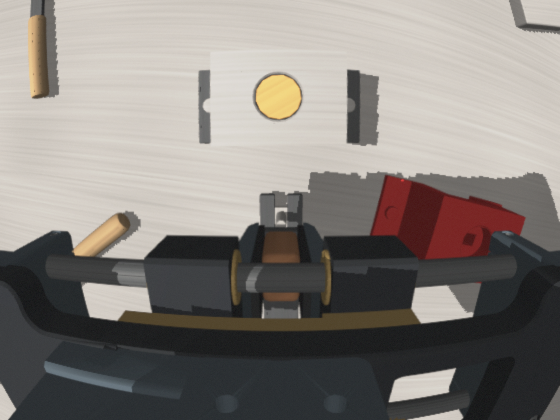

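View pics/s5c.png

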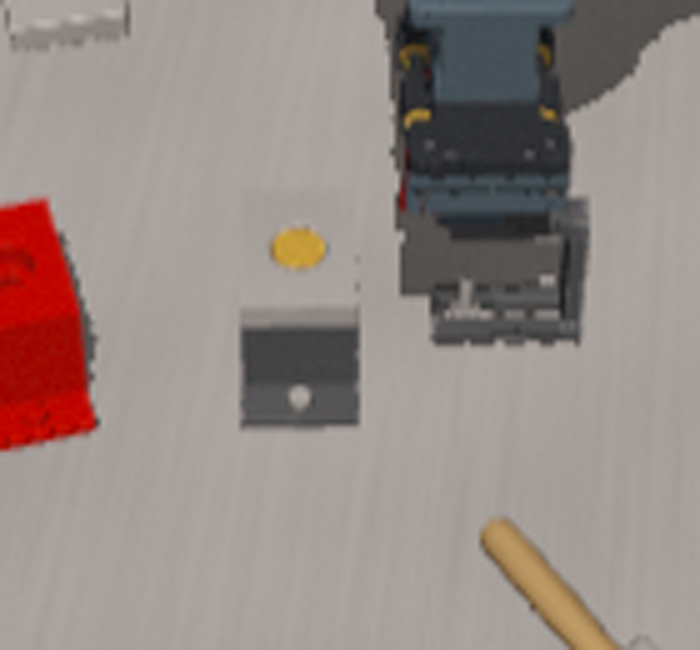

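Call:
carry_out(
  rot=[
    [0, -0.002, -0.002],
    [0, -0.002, -0.002],
    [0, -0.002, -0.002],
  ],
  delta_pos=[
    [0, -0.001, 0.0054],
    [0, -0.0017, 0.0054],
    [0, -0.0017, 0.0054],
  ],
  grip=[0, 0, 0],
)

```text
time_s: 7.32
tool_pos: [0.4481, 0.1277, 0.0914]
tcp_rot: [[0.989, 0.145, -0.001], [0.145, -0.989, -0.0], [-0.001, -0.0, -1.0]]
wrist_force: [-0.6, -0.4, -3.7]
finger_gap: 0.0179
```

```bash
python3 - <<'E'
from h import *
o=get_obs();print(o['tool_pos'],o['tcp_rot'],o['wrist_force'],o['time_s'])
plan([.5362,.14025,.0924],yawR(.145))
E
```

```text
[0.4481 0.1277 0.0914] [[ 0.9894  0.145  -0.0012]
 [ 0.145  -0.9894 -0.0001]
 [-0.0012 -0.     -1.    ]] [-0.6408 -0.4444 -3.7122] 7.325
dpos [ 0.1112  0.0005 -0.0013] rot [-0.      0.0008  0.0003] dist 1.4235690159695256 rows, ang 0.007219597408784463
```

Aligned and at the right height. Slide in slowly.

Call:
carry_out(
  rot=[
    [0, 0, 0],
    [0, 0, 0],
    [0, 0, 0],
    [0, 0, 0],
    [0, 0, 0],
    [0, 0, 0],
    [0, 0, 0],
    [0, 0, 0],
  ],
  delta_pos=[
    [0.015, 0, -0.001],
    [0.035, 0, -0.001],
    [0.055, 0, -0.001],
    [0.075, 0, -0.001],
    [0.095, 0, -0.001],
    [0.108, 0.0003, -0.001],
    [0.111, 0.0005, -0.001],
    [0.111, 0.0005, -0.001],
  ],
  grip=[0, 0, 0, 0, 0, 0, 0, 0],
)

```text
time_s: 8.32
tool_pos: [0.5357, 0.14, 0.092]
tcp_rot: [[0.989, 0.145, -0.002], [0.145, -0.989, -0.0], [-0.002, -0.0, -1.0]]
wrist_force: [-0.1, 0.3, -2.7]
finger_gap: 0.0179
```

```bash
python3 - <<'E'
from h import *
o=get_obs();c,im,d=snap('wrist','w6'); print(o['tool_pos'],o['tcp_rot'],o['wrist_force'],o['torque'])
plan([.5362,.14025,.0924],yawR(.145))
E
```

```text
[0.5357 0.14   0.092 ] [[ 0.9895  0.1448 -0.0017]
 [ 0.1448 -0.9895 -0.0002]
 [-0.0017 -0.     -1.    ]] [-0.1237  0.2987 -2.6577] [ 0.0155 -0.0845 -0.004 ]
dpos [ 0.0008 -0.0002 -0.0005] rot [0.     0.0011 0.0002] dist 0.012260554362921866 rows, ang 0.009383151778636651
```

View pics/w6.png

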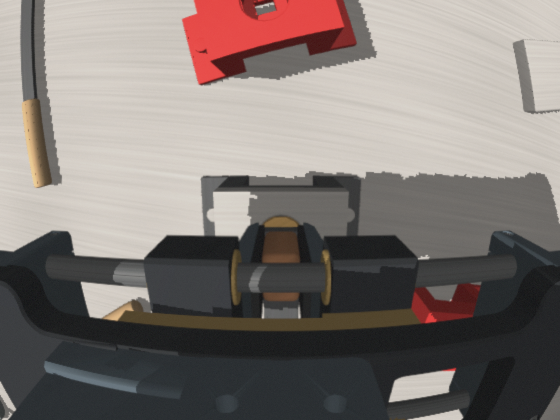

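```bash
python3 - <<'E'
from h import *
c,im,d=load('w6');o=get_obs()
cv2.imwrite('pics/w6c.png',cv2.resize(im[170:250,195:365],None,fx=4.5,fy=4.5,interpolation=cv2.INTER_CUBIC))
hsv=cv2.cvtColor(im,cv2.COLOR_BGR2HSV)
for v in range(208,232): print(v,hsv[v,281],hsv[v,270],hsv[v,292])
for v in(213,214,215,216,217): print(v,o['tcp_rot'].T@(wplane(c,281,v,.068)-o['tool_pos'])*1000)
E
```

```text
208 [ 17  16 110] [ 17  16 110] [ 15  14 109]
209 [ 17  16 111] [ 17  16 110] [ 21  16 110]
210 [ 17  16 111] [ 15  14 111] [ 13  16 111]
211 [ 17  16 112] [ 21  16 110] [ 17  16 109]
212 [ 18  12 107] [ 25  14 108] [ 20  14 106]
213 [ 20  15 105] [ 15  15 105] [ 12  12 105]
214 [15 11 92] [ 18  12 107] [ 15  14 107]
215 [17 23 78] [ 21  17 107] [ 15  14 106]
216 [17 79 81] [ 20  15 100] [ 20  15 104]
217 [ 18 124 113] [16 36 91] [19 22 94]
218 [ 18 131 132] [ 17 101  91] [18 66 89]
219 [ 18 130 131] [ 18 126 101] [ 18 114  92]
220 [ 18 129 132] [ 17 130 122] [ 17 122 107]
221 [ 18 131 132] [ 18 129 132] [ 18 130 129]
222 [ 18 130 131] [ 18 130 133] [ 18 129 132]
223 [ 18 127 130] [ 18 129 134] [ 18 127 131]
224 [ 18 130 129] [ 17 129 132] [ 18 129 130]
225 [ 18 130 126] [ 18 129 130] [ 18 127 130]
226 [ 18 126 115] [ 18 123 116] [ 18 127 114]
227 [17 73 70] [17 74 69] [17 73 66]
228 [15 12 43] [45 11 45] [ 0  6 44]
229 [120   6  43] [105  12  44] [30  6 43]
230 [ 8 22 46] [10 17 46] [ 0 11 47]
231 [13 70 58] [ 9 59 56] [11 49 57]
213 [16.9681  0.5272 23.9799]
214 [16.3284  0.5272 23.981 ]
215 [15.6876  0.5273 23.9821]
216 [15.0457  0.5273 23.9832]
217 [14.4027  0.5273 23.9843]
```

View pics/w6c.png

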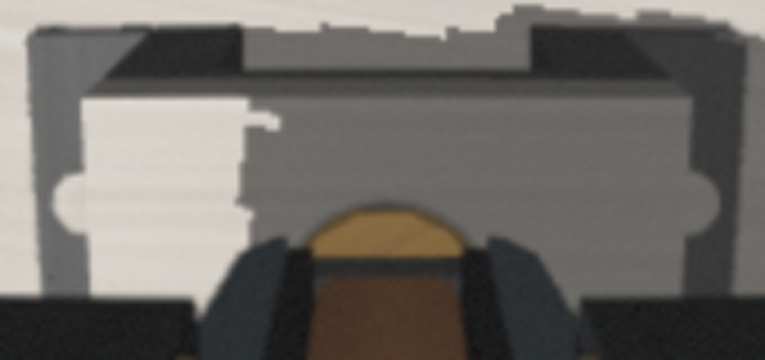

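Call:
carry_out(
  rot=[
    [0, 0.001, 0],
    [0, 0.001, 0],
    [0, 0.001, 0],
    [0, 0.001, 0],
    [0, 0.001, 0],
  ],
  delta_pos=[
    [0.001, 0, -0.004],
    [0.001, 0, -0.008],
    [0.001, 0, -0.011],
    [0.001, 0, -0.013],
    [0.001, 0, -0.013],
  ],
  grip=[0, 0, 0, 0, 0],
)

```text
time_s: 9.0
tool_pos: [0.5369, 0.1402, 0.1027]
tcp_rot: [[0.989, 0.145, 0.001], [0.145, -0.989, 0.0], [0.001, -0.0, -1.0]]
wrist_force: [0.8, 0.7, -3.5]
finger_gap: 0.0177
```

```bash
python3 - <<'E'
from h import *
o=get_obs();print(o['tool_pos'],o['tcp_rot'],o['wrist_force'],o['torque'],o['time_s'])
E
```

```text
[0.5369 0.1402 0.1027] [[ 0.9895  0.1448  0.0005]
 [ 0.1448 -0.9895  0.0002]
 [ 0.0005 -0.0001 -1.    ]] [ 0.8061  0.6814 -3.519 ] [ 0.0173 -0.1034  0.0146] 9.0
```

Call:
carry_out(
  rot=[
    [0, 0, 0],
    [0, 0, 0],
    [0, 0, 0],
  ],
  delta_pos=[
    [0, 0, -0.0015],
    [0, 0, -0.003],
    [0, 0, -0.003],
  ],
  grip=[0, 0, 0],
)

```text
time_s: 9.38
tool_pos: [0.5369, 0.1402, 0.105]
tcp_rot: [[0.989, 0.145, 0.0], [0.145, -0.989, 0.0], [0.0, -0.0, -1.0]]
wrist_force: [0.3, 0.3, -3.8]
finger_gap: 0.0174
```

Call:
carry_out(
  rot=[
    [0, 0, 0],
    [0, 0, 0],
    [0, 0, 0],
  ],
  delta_pos=[
    [0, 0, -0.002],
    [0, 0, -0.004],
    [0, 0, -0.004],
  ],
  grip=[0, 0, 0],
)

```text
time_s: 9.75
tool_pos: [0.537, 0.1402, 0.1083]
tcp_rot: [[0.989, 0.145, 0.001], [0.145, -0.989, 0.0], [0.001, -0.0, -1.0]]
wrist_force: [-0.4, -0.5, -3.2]
finger_gap: 0.0176
```

Call:
carry_out(
  rot=[
    [0, 0, 0],
    [0, 0, 0],
    [0, 0, 0],
  ],
  delta_pos=[
    [0, 0, -0.001],
    [0, 0, -0.002],
    [0, 0, -0.002],
  ],
  grip=[0, 0, 0],
)

```text
time_s: 10.12
tool_pos: [0.5367, 0.1402, 0.1096]
tcp_rot: [[0.989, 0.145, 0.0], [0.145, -0.989, 0.0], [0.0, -0.0, -1.0]]
wrist_force: [0.8, 0.5, -6.8]
finger_gap: 0.018
```

Call:
carry_out(
  rot=[
    [0, 0, 0],
    [0, 0, 0],
    [0, 0, 0],
    [0, 0, 0],
  ],
  delta_pos=[
    [0, 0, -0.001],
    [0, 0, -0.002],
    [0, 0, -0.003],
    [0, 0, -0.003],
  ],
  grip=[0, 0, 0, 0],
)

```text
time_s: 10.62
tool_pos: [0.5367, 0.1402, 0.1121]
tcp_rot: [[0.989, 0.145, -0.0], [0.145, -0.989, 0.0], [-0.0, -0.0, -1.0]]
wrist_force: [0.1, -0.1, -9.0]
finger_gap: 0.0181
```

Call:
carry_out(
  rot=[
    [0, 0, 0],
    [0, 0, 0],
    [0, 0, 0],
    [0, 0, 0],
  ],
  delta_pos=[
    [0, 0, -0.001],
    [0, 0, -0.002],
    [0, 0, -0.003],
    [0, 0, -0.003],
  ],
  grip=[0, 0, 0, 0],
)

```text
time_s: 11.12
tool_pos: [0.5368, 0.1402, 0.1146]
tcp_rot: [[0.989, 0.145, 0.0], [0.145, -0.989, 0.0], [0.0, -0.0, -1.0]]
wrist_force: [0.0, 0.1, -8.7]
finger_gap: 0.0179
```

```bash
python3 - <<'E'
from h import *
c,im,d=snap('wrist','w7')
cv2.imwrite('pics/w7c.png',cv2.resize(im[170:250,195:365],None,fx=4.5,fy=4.5,interpolation=cv2.INTER_CUBIC))
c,im,d=snap('side','s7')
cv2.imwrite('pics/s7c.png',cv2.resize(im[200:330,200:340],None,fx=5,fy=5,interpolation=cv2.INTER_CUBIC))
E
```

```text
(no output)
```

View pics/w7c.png

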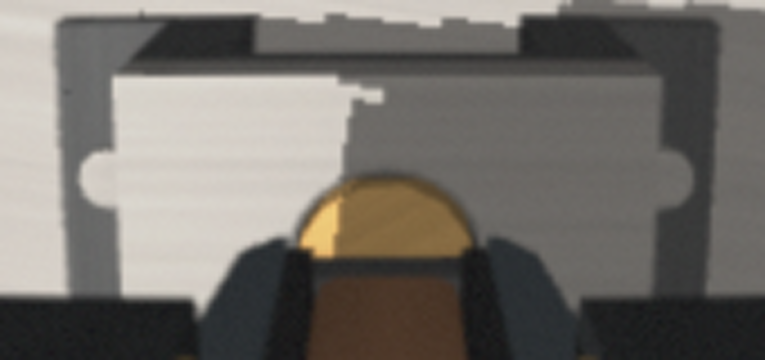

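View pics/s7c.png

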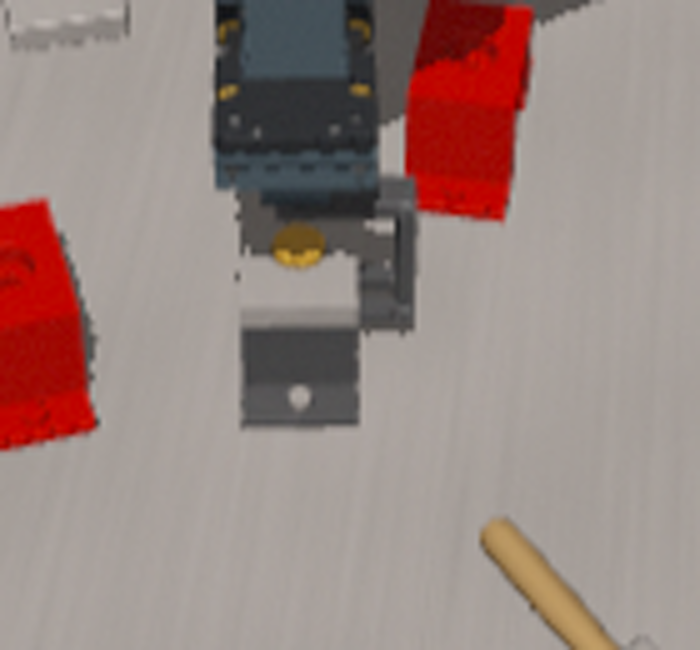

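Call:
carry_out(
  rot=[
    [0, 0, 0],
    [0, 0, 0],
    [0, 0, 0],
    [0, 0, 0],
    [0, 0, 0],
    [0, 0, 0],
  ],
  delta_pos=[
    [0, 0, -0.001],
    [0, 0, -0.002],
    [0, 0, -0.003],
    [0, 0, -0.004],
    [0, 0, -0.0045],
    [0, 0, -0.0045],
  ],
  grip=[0, 0, 0, 0, 0, 0],
)

```text
time_s: 11.98
tool_pos: [0.5369, 0.1402, 0.1181]
tcp_rot: [[0.989, 0.145, 0.0], [0.145, -0.989, 0.0], [0.0, -0.0, -1.0]]
wrist_force: [0.1, 0.0, -9.8]
finger_gap: 0.0177
```

```bash
python3 - <<'E'
from h import *
c,im,d=snap('wrist','w8')
cv2.imwrite('pics/w8c.png',cv2.resize(im[170:250,195:365],None,fx=4.5,fy=4.5,interpolation=cv2.INTER_CUBIC))
c,im,d=snap('side','s8')
cv2.imwrite('pics/s8c.png',np.hstack([cv2.resize(load(s)[1][235:275,240:280],None,fx=10,fy=10,interpolation=cv2.INTER_CUBIC) for s in('s5','s8')]))
E
```

```text
(no output)
```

View pics/w8c.png

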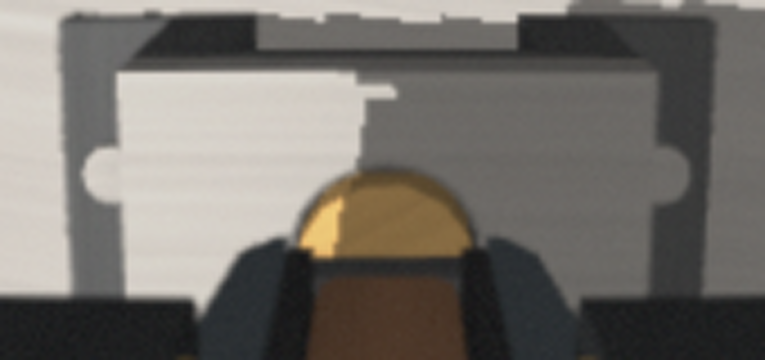

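View pics/s8c.png

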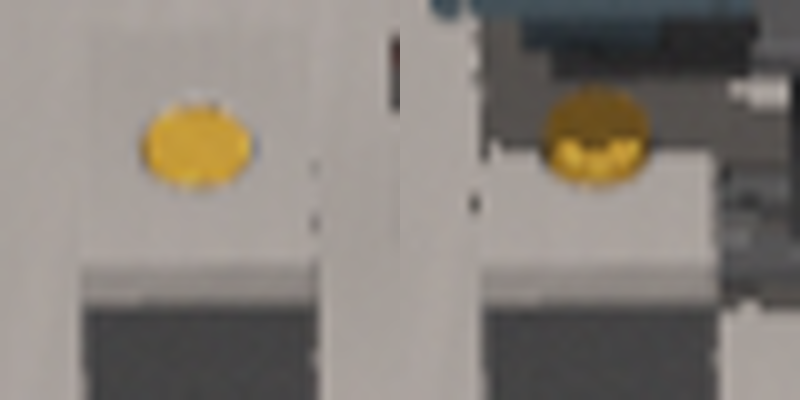

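```bash
python3 - <<'E'
from h import *
for n in('w7','w8'):
    c,im,d=load(n)
    print(n);[print(v,im[v,279:290].mean(0).round()) for v in range(203,216)]
    cv2.imwrite(f'pics/{n}z.png',cv2.resize(np.clip(im[200:232,255:307]*1.6,0,255).astype(np.uint8),None,fx=14,fy=14,interpolation=cv2.INTER_CUBIC))
E
```

```text
w7
203 [103. 107. 110.]
204 [103. 106. 110.]
205 [101. 105. 107.]
206 [ 99. 102. 105.]
207 [93. 97. 99.]
208 [80. 84. 86.]
209 [61. 72. 81.]
210 [52. 77. 94.]
211 [ 55.  87. 108.]
212 [ 61.  98. 123.]
213 [ 64. 103. 129.]
214 [ 65. 104. 131.]
215 [ 64. 103. 130.]
w8
203 [103. 106. 109.]
204 [101. 104. 108.]
205 [ 98. 102. 105.]
206 [92. 95. 98.]
207 [77. 81. 85.]
208 [60. 73. 83.]
209 [49. 73. 90.]
210 [49. 77. 95.]
211 [ 55.  87. 109.]
212 [ 61.  98. 123.]
213 [ 64. 103. 129.]
214 [ 64. 104. 131.]
215 [ 65. 103. 130.]
```

View pics/w8z.png

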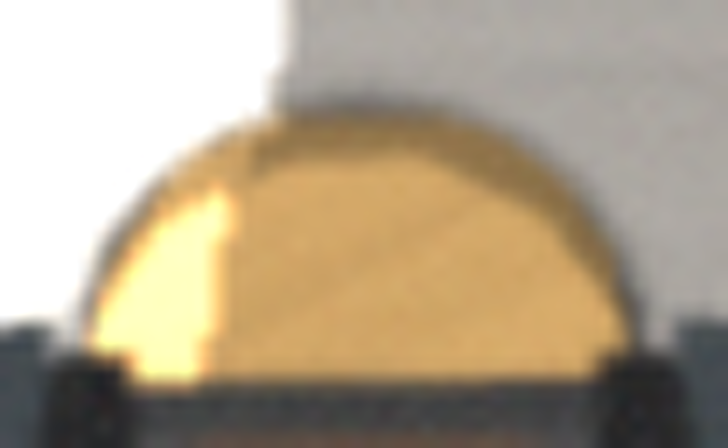

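```bash
python3 - <<'E'
from h import *
c,im,d=load('w8')
o,r=wray(c,281,210.8)
Rt=yawR(.145);h=np.array([.5365,.1400])
# front of blank at die x = +14 
for u,v in((281,210.6),(281,211)):
  o,r=wray(c,u,v)
  for off in(13.,14.,15.):
    n=Rt[:2,0]; t=(off/1000-(o[:2]-h)@n)/(r[:2]@n); print(v,off,(o+r*t)[2])
for v in(207.3,208):print(v,((wplane(c,281,v,.068)[:2]-h)@Rt[:2,0]))
E
```

```text
210.6 13.0 0.07199398217911532
210.6 14.0 0.07586948342655644
210.6 15.0 0.07974498467399754
211 13.0 0.07308824439000047
211 14.0 0.07694413443183343
211 15.0 0.08080002447366638
207.3 0.014347034495358586
208 0.013843707785701978
```

Call:
carry_out(
  rot=[
    [0, 0, 0],
    [0, 0, 0],
    [0, 0, 0],
    [0, 0, 0],
    [0, 0, 0],
    [0, 0, 0],
    [0, 0, 0],
    [0, 0, 0],
  ],
  delta_pos=[
    [0, 0, -0.001],
    [0, 0, -0.001],
    [0, 0, -0.001],
    [0, 0, 0.004],
    [0, 0, 0.01],
    [0, 0, 0.018],
    [0, 0, 0.026],
    [0, 0, 0.026],
  ],
  grip=[0, 0, 0, 0, 0, 0, 0, 0],
)

```text
time_s: 13.08
tool_pos: [0.5365, 0.1401, 0.0967]
tcp_rot: [[0.989, 0.145, -0.001], [0.145, -0.989, -0.0], [-0.001, 0.0, -1.0]]
wrist_force: [0.7, 0.6, -4.1]
finger_gap: 0.0178
```

```bash
python3 - <<'E'
from h import *
o=get_obs();print(o['tool_pos'],o['tcp_rot'],o['wrist_force'])
plan([*(o['tool_pos'][:2]),.0924],yawR(.145))
E
```

```text
[0.5365 0.1401 0.0967] [[ 0.9895  0.1448 -0.0006]
 [ 0.1448 -0.9895 -0.0001]
 [-0.0007  0.     -1.    ]] [ 0.7282  0.559  -4.0608]
dpos [ 0.     -0.      0.0054] rot [0.     0.0004 0.0002] dist 0.06879221901445408 rows, ang 0.003994679246912512
```

Call:
carry_out(
  rot=[
    [0, 0, 0],
    [0, 0, 0],
    [0, 0, 0],
    [0, 0, 0],
    [0, 0, 0],
    [0, 0, 0],
    [0, 0, 0],
    [0, 0, 0],
  ],
  delta_pos=[
    [-0.008, 0, 0.0005],
    [-0.025, 0, 0.0005],
    [-0.045, 0, 0.0005],
    [-0.065, 0, 0.0005],
    [-0.085, 0, 0.0005],
    [-0.105, 0, 0.0005],
    [-0.12, 0, 0.0005],
    [-0.12, 0, 0.0005],
  ],
  grip=[0, 0, 0, 0, 0, 0, 0, 0],
)

```text
time_s: 14.08
tool_pos: [0.4411, 0.1262, 0.0969]
tcp_rot: [[0.989, 0.145, 0.0], [0.145, -0.989, 0.0], [0.0, -0.0, -1.0]]
wrist_force: [0.4, -0.1, -3.5]
finger_gap: 0.0176
```

```bash
python3 - <<'E'
from h import *
c,im,d=snap('wrist','w9');c2,sm,_=snap('side','s9')
o=get_obs();print(o['tool_pos'],o['tcp_rot'],o['wrist_force'],o['time_s'])
a=[cv2.resize(load(s)[1][235:275,240:280],None,fx=10,fy=10,interpolation=cv2.INTER_CUBIC) for s in('s5','s9')]
cv2.imwrite('pics/s9c.png',np.hstack(a))
E
```

```text
[0.4424 0.1264 0.0971] [[ 0.9895  0.1448  0.0011]
 [ 0.1448 -0.9895  0.0003]
 [ 0.0011 -0.0001 -1.    ]] [-0.4961  0.2136 -3.8476] 14.175
```

View pics/w9.png

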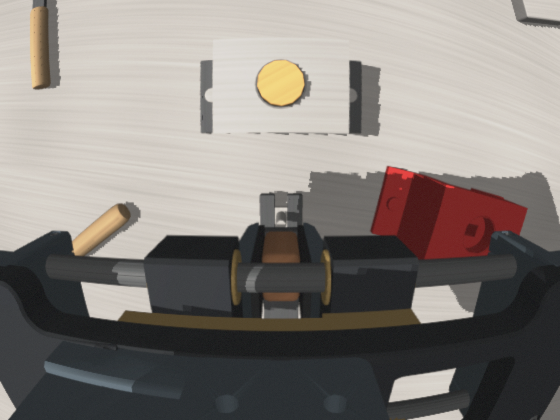

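View pics/s9c.png

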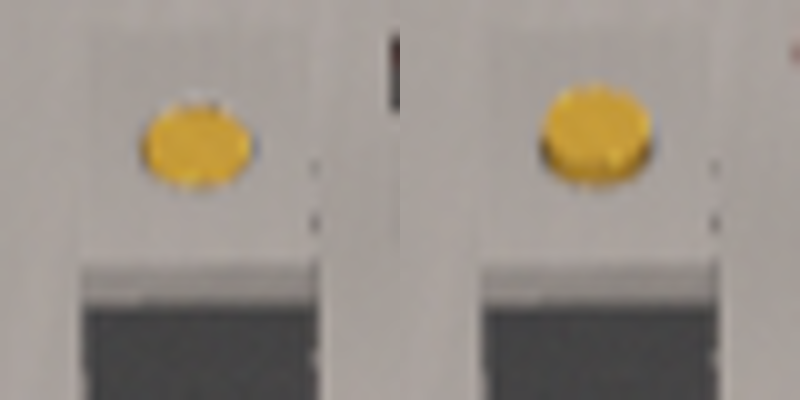

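```bash
python3 - <<'E'
from h import *
c,im,d=load('s9')
print([proj(c,[.5362,.14,z]) for z in(.068,.075)])
def cen(n):
    c,im,d=load(n);hsv=cv2.cvtColor(im,cv2.COLOR_BGR2HSV)
    m=cv2.inRange(hsv,(15,120,60),(32,255,255));m[:235]=0;m[275:]=0;m[:,:240]=0;m[:,280:]=0
    ys,xs=np.nonzero(m);P=cloud(c,d)[m>0];D=P[(np.hypot(P[:,0]-.536,P[:,1]-.14)<.010)]
    return ys.min(),ys.max(),len(ys),np.median(D[:,2]),len(D)
for n in('side0','s5','s9'): print(n,cen(n))
def wc(n,z):
    c,im,d=load(n);hsv=cv2.cvtColor(im,cv2.COLOR_BGR2HSV);m=cv2.inRange(hsv,(15,110,100),(32,255,255));m[130:]=0;m[:,:230]=0;m[:,340:]=0
    cs,_=cv2.findContours(m,0,1);k=max(cs,key=cv2.contourArea)
    pts=np.array([wplane(c,u,v,z)[:2] for u,v in k[:,0].astype(float)])
    print(n,z,cv2.minEnclosingCircle((pts*1000).astype(np.float32)), cv2.fitEllipse((pts*1000).astype(np.float32)))
    D=d[m>0]; 
    T=np.linalg.inv(c['world_to_cam']);Z=[]
    for v,u in np.argwhere(m>0):
        o,r=wray(c,u,v); f=T[:3,2]; Z.append((o+r*d[v,u]/(r@f))[2])
    print('depth z',np.median(Z),len(Z))
wc('w5',.068);wc('w9',.068);wc('w9',.075)
E
```

```text
[array([258.89  , 248.0707]), array([258.8697, 246.2168])]
side0 (np.int64(246), np.int64(252), 62, np.float64(0.0679422046533793), 34)
s5 (np.int64(246), np.int64(252), 62, np.float64(0.06769427560462771), 33)
s9 (np.int64(244), np.int64(252), 81, np.float64(0.07467353297821766), 32)
w5 0.068 ((536.0890502929688, 139.9827117919922), 13.860761642456055) ((536.0101928710938, 139.9779815673828), (26.91044807434082, 27.004329681396484), 140.9446563720703)
depth z 0.06725333946082435 1594
w9 0.068 ((536.965087890625, 140.07754516601562), 14.338435173034668) ((536.8492431640625, 140.0706024169922), (27.803157806396484, 27.9522705078125), 83.51300811767578)
depth z 0.0745494752138201 1681
w9 0.075 ((535.9772338867188, 139.9316864013672), 13.834010124206543) ((535.8654174804688, 139.92498779296875), (26.825143814086914, 26.96900177001953), 83.51191711425781)
depth z 0.0745494752138201 1681
```

Call:
carry_out(
  rot=[
    [0, 0, 0],
    [0, 0, 0],
    [0, 0, 0],
    [0, 0, 0],
    [0, 0, 0],
  ],
  delta_pos=[
    [-0.01, 0, -0.02],
    [-0.01, 0, -0.06],
    [-0.01, 0, -0.1],
    [-0.01, 0, -0.12],
    [-0.01, 0, -0.12],
  ],
  grip=[0, 0, 0, 0, 0],
)

```text
time_s: 14.8
tool_pos: [0.4347, 0.1253, 0.1934]
tcp_rot: [[0.989, 0.145, 0.002], [0.145, -0.989, 0.001], [0.002, -0.0, -1.0]]
wrist_force: [0.6, -0.5, -4.3]
finger_gap: 0.0179
```

```bash
python3 - <<'E'
from h import *
o=get_obs();print(o['tool_pos'])
plan([.567,-.215,.19],yawR(-.03))
E
```

```text
[0.4347 0.1253 0.1934]
dpos [0.1021 0.4449 0.0044] rot [-0.0003 -0.0014  0.1169] dist 5.842474782351618 rows, ang 0.9388602036979498
```

Call:
carry_out(
  rot=[
    [0, -0.001, 0.02],
    [0, -0.001, 0.04],
    [0, -0.001, 0.06],
    [0, -0.001, 0.08],
    [0, -0.001, 0.1],
    [0, -0.001, 0.117],
    [0, -0.001, 0.117],
    [0, -0.001, 0.117],
  ],
  delta_pos=[
    [0.01, 0.05, 0],
    [0.025, 0.12, 0],
    [0.045, 0.2, 0.002],
    [0.065, 0.28, 0.002],
    [0.083, 0.36, 0.003],
    [0.098, 0.43, 0.004],
    [0.102, 0.445, 0.004],
    [0.102, 0.445, 0.004],
  ],
  grip=[0, 0, 0, 0, 0, 0, 0, 0],
)

```text
time_s: 15.8
tool_pos: [0.5657, -0.2157, 0.1879]
tcp_rot: [[1.0, -0.031, -0.003], [-0.031, -1.0, 0.001], [-0.003, -0.001, -1.0]]
wrist_force: [-0.4, 1.7, -5.0]
finger_gap: 0.0179
```

```bash
python3 - <<'E'
from h import *
o=get_obs();print(o['tool_pos'],o['wrist_force'])
c,im,d=snap('wrist','w10')
plan([.567,-.215,.0905],yawR(-.03))
E
```

```text
[ 0.5657 -0.2157  0.1879] [-0.3775  1.6543 -4.9985]
dpos [0.0024 0.0004 0.1221] rot [-0.0007  0.0022 -0.0003] dist 1.5631663140277348 rows, ang 0.018759996287950834
```

View pics/w10.png

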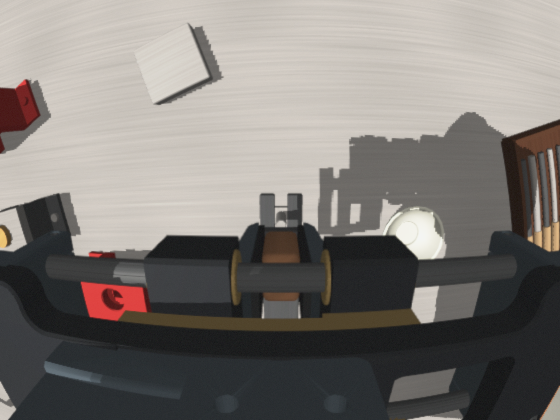

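Call:
carry_out(
  rot=[
    [0, 0.002, 0],
    [0, 0.002, 0],
    [0, 0.002, 0],
    [0, 0.002, 0],
    [0, 0.002, 0],
    [0, 0.002, 0],
  ],
  delta_pos=[
    [0.002, 0, 0.03],
    [0.002, 0, 0.07],
    [0.002, 0, 0.105],
    [0.002, 0, 0.117],
    [0.002, 0, 0.12],
    [0.002, 0, 0.12],
  ],
  grip=[0, 0, 0, 0, 0, 0],
)

```text
time_s: 16.6
tool_pos: [0.5682, -0.2151, 0.0945]
tcp_rot: [[1.0, -0.03, 0.003], [-0.03, -1.0, -0.0], [0.003, 0.0, -1.0]]
wrist_force: [-0.1, -0.3, -1.8]
finger_gap: 0.0175
```

```bash
python3 - <<'E'
from h import *
o=get_obs();print(o['tool_pos'],o['tcp_rot'],o['wrist_force'])
plan([.567,-.215,.088],yawR(-.03))
E
```

```text
[ 0.5682 -0.2151  0.0945] [[ 0.9996 -0.0298  0.0027]
 [-0.0298 -0.9996 -0.0004]
 [ 0.0027  0.0004 -1.    ]] [-0.0887 -0.2559 -1.8496]
dpos [-0.0015 -0.0001  0.0082] rot [ 0.0002 -0.0018  0.0002] dist 0.10621779799829725 rows, ang 0.014805725257479996
```

Call:
carry_out(
  rot=[
    [0, -0.002, 0],
    [0, -0.002, 0],
    [0, -0.002, 0],
    [0, -0.002, 0],
    [0, -0.002, 0],
  ],
  delta_pos=[
    [0, 0, 0.002],
    [0, 0, 0.004],
    [0, 0, 0.006],
    [0, 0, 0.007],
    [0, 0, 0.007],
  ],
  grip=[0, 0, 0, 0, 0],
)

```text
time_s: 17.23
tool_pos: [0.5677, -0.2153, 0.088]
tcp_rot: [[1.0, -0.03, -0.001], [-0.03, -1.0, 0.0], [-0.001, -0.0, -1.0]]
wrist_force: [-0.6, -0.5, -5.0]
finger_gap: 0.0179
```

Call:
carry_out(
  rot=[
    [0, 0, 0],
    [0, 0, 0],
  ],
  delta_pos=[
    [0, 0, 0.0006],
    [0, 0, 0.0006],
  ],
  grip=[0, 0],
)

```text
time_s: 17.48
tool_pos: [0.5678, -0.2154, 0.0879]
tcp_rot: [[1.0, -0.03, -0.001], [-0.03, -1.0, -0.0], [-0.001, 0.0, -1.0]]
wrist_force: [-2.2, 1.0, 2.9]
finger_gap: 0.0181
```

On the bench (force turned upward). Release.

Call:
carry_out(
  rot=[
    [0, 0, 0],
    [0, 0, 0],
    [0, 0, 0],
    [0, 0, 0],
    [0, 0, 0],
  ],
  delta_pos=[
    [0, 0, 0],
    [0, 0, 0],
    [0, 0, 0],
    [0, 0, 0],
    [0, 0, 0],
  ],
  grip=[0.3, 0.4, 0.5, 0.5, 0.5],
)

```text
time_s: 18.1
tool_pos: [0.5677, -0.2153, 0.0876]
tcp_rot: [[1.0, -0.03, -0.001], [-0.03, -1.0, -0.0], [-0.001, 0.0, -1.0]]
wrist_force: [0.3, 0.1, 0.7]
finger_gap: 0.0456
```

Call:
carry_out(
  rot=[
    [0, 0, 0],
    [0, 0, 0],
    [0, 0, 0],
    [0, 0, 0],
    [0, 0, 0],
    [0, 0, 0],
  ],
  delta_pos=[
    [0, 0, -0.03],
    [0, 0, -0.07],
    [0, 0, -0.13],
    [-0.1, 0.1, -0.2],
    [-0.2, 0.2, -0.2],
    [-0.2, 0.2, -0.2],
  ],
  grip=[0.5, 0.5, 0.5, 0.5, 0.5, 0.5],
)

```text
time_s: 18.85
tool_pos: [0.436, -0.3392, 0.2407]
tcp_rot: [[1.0, -0.029, -0.001], [-0.029, -1.0, -0.001], [-0.001, 0.001, -1.0]]
wrist_force: [1.8, -1.3, 0.3]
finger_gap: 0.0454
```

```bash
python3 - <<'E'
from h import *
for n in('top','side'): c,im,d=snap(n,n+'11')
t=load('top11')[1];s=load('side11')[1]
cv2.imwrite('pics/f.png',np.hstack([cv2.resize(t[100:280,80:430],(400,206)),cv2.resize(s[120:380,140:400],(206,206))]))
def z():
    c,im,d=load('side11');hsv=cv2.cvtColor(im,cv2.COLOR_BGR2HSV)
    m=cv2.inRange(hsv,(15,120,60),(32,255,255))
    P=cloud(c,d);k=(m>0)&(np.hypot(P[...,0]-.536,P[...,1]-.14)<.01);return np.median(P[k],0)
print(z());c,im,d=load('top11');P=cloud(c,d)
for zl,zh in((.11,.13),(.075,.09)):
    Q=P[(P[...,2]>zl)&(P[...,2]<zh)&(np.hypot(P[...,0]-.55,P[...,1]+.215)<.07)];print(len(Q),Q.min(0),Q.max(0))
a=load('top0')[1].astype(int);dd=np.abs(a-im).max(2)>45;dd[250:]=0
nn,l,st,ce=cv2.connectedComponentsWithStats(dd.astype(np.uint8))
print([list(st[k])for k in range(1,nn) if st[k,4]>12]);print(get_obs()['time_s'],get_obs()['tool_pos'])
E
```

```text
[0.5364 0.1416 0.0755]
74 [ 0.5556 -0.2238  0.1107] [ 0.5796 -0.2054  0.1241]
160 [ 0.5087 -0.2247  0.0756] [ 0.5795 -0.2034  0.0881]
[[np.int32(356), np.int32(183), np.int32(6), np.int32(5), np.int32(18)], [np.int32(347), np.int32(184), np.int32(8), np.int32(9), np.int32(35)], [np.int32(338), np.int32(187), np.int32(6), np.int32(26), np.int32(102)], [np.int32(363), np.int32(187), np.int32(13), np.int32(25), np.int32(140)], [np.int32(357), np.int32(188), np.int32(5), np.int32(4), np.int32(18)], [np.int32(463), np.int32(192), np.int32(42), np.int32(41), np.int32(749)], [np.int32(396), np.int32(208), np.int32(139), np.int32(42), np.int32(3545)], [np.int32(536), np.int32(239), np.int32(6), np.int32(11), np.int32(42)]]
18.95 [ 0.4345 -0.3413  0.2412]
```

View pics/side11.png

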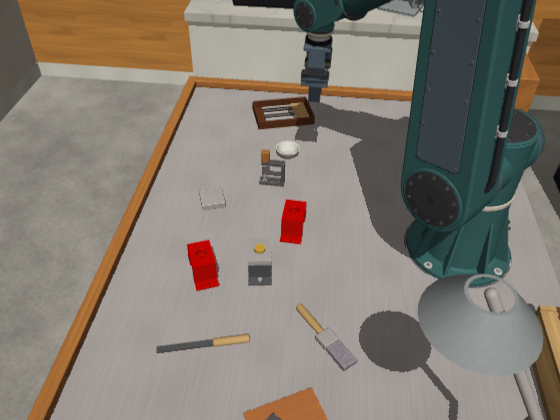

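View pics/top11.png

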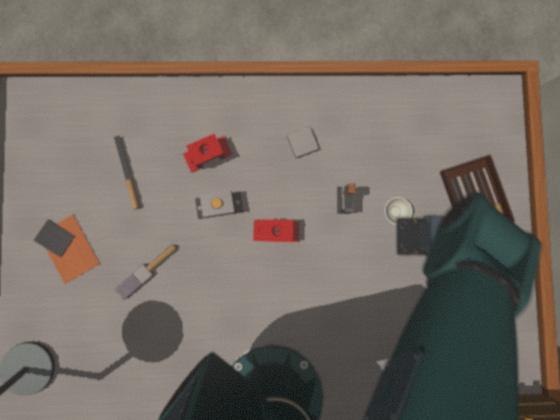

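```bash
python3 - <<'E'
from h import *
print(manip.finish_job())
E
```

```text
the job is handed in; nothing more can be done
None
```

The job is done and was handed in at about 19 s. The blank stands about 7 mm out of the pocket, and the yoke stands upright on the bench clear of the die.

**What I did:** I gripped the yoke by its handle and slid it into the tunnel. The rod went into the hole on the first try with no detectable contact force. It met the blank at the expected height and pushed it up at about 5–6 N. I then lowered the rod, drew the yoke straight back out, and set it down about 20 mm from where it started (around x 0.567, y −0.215).

**Last checks:**
- **Blank height:** just after withdrawal, the wrist and side depth images gave 7.0–7.3 mm. The final side view gave a top height of 75.5 mm against 68 mm for the die, so about 7.5 mm. A mid-push wrist estimate was much rougher (about ±3 mm), and a rough pixel reading from the side camera gave 5.5 mm. Both were taken before the final 0.8 mm nudge.
- **Yoke:** the upper arm and handle heights match an upright stance, and the yoke is clear of the dish and the red look-alikes.
- **Other things:** comparing the first and last top images over the upper part of the bench, I found changes only at the yoke and where the arm and its shadow now are. The brush's lower part falls below that area, so I checked it only by eye. The robot was touching nothing at hand-in.
- **Forces:** the highest wrist reading I saw was about 10 N. I saw no reading close to a force limit.

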